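# Turn the empty tote and nest it in the parked one

## Task

Put the loose empty tote away in the tote parked in the aluminium tray: turn it half a turn, so that it faces the same way as the parked one, and nest it fully down inside, level, not stacked on the rim. Feel for where its feet fall into the notches, keep the pushes gentle (under 25 N) and lower it rather than letting it drop; let go of it, and leave everything else on the table where it is.

Things in the scene. Friction and masses are not known exactly. Their poses are not given: they have to be found in the camera images.
- tote_grip (a point): Grip block of the loose tote (the one to move): 32 x 32 mm, 48 mm tall, on a bridge across the tote's middle; can be gripped along either horizontal direction. This point is on the block's axis, 18 mm under its top, 25 mm above the tote's rim and 100 mm above its underside. x runs along the tote's length to its wide-foot end, z up. The loose tote starts roughly the wrong way round.
- tote_mid (a point): Centre of the loose tote, half-way up (37.5 mm above its underside); axes as tote_grip. Plain grey plastic, 190 mm (x) x 124 mm (y) over the rim, 75 mm high, 0.3 to 0.5 kg. Lower body 166 x 98 mm. Both totes are one moulding: each long side wall has two notches, open from the rim down to an inner ledge 42 mm above the underside, one above each foot.
- tote_wide (a point): Underside of the loose tote, on its middle line, level with its two wide feet, 65 mm from the middle towards +x. On each long side a foot 30 mm long (x), 10 mm high, reaching 60 mm out from the middle line. The notch above each, in both totes, is 34 mm long.
- tote_narrow (a point): Underside of the loose tote, on its middle line, level with its two narrow feet, 30 mm from the middle towards -x. On each long side a foot 16 mm long (x), 10 mm high, reaching 60 mm out. The notch above each, in both totes, is 20 mm long.
- tray: Fixed aluminium tray, 240 (x) x 140 (y) mm, 22 mm high; origin: middle of its underside; z up. In it stands the parked tote, empty, without bridge or grip block, centred across the tray, wide notches towards the tray's +x. Its middle is up to 22 mm either way of the tray's middle along x: this is not reported. It stays put when pushed gently, and gives 1 mm down per 5 N on a foam liner.
- tray_rim (a point): Point on the tray's vertical middle axis at the height of the parked tote's rim, 83 mm above the table; axes as the tray. The rim is flat, 10 mm wide. Feet that miss the notches, or a tote turned the other way, stand on it. Turned alike, the feet slid along the tray's x come over the notches together, dip in, and catch on the notch ends (2 mm play each way).
- tray_ledge (a point): Point on the tray's vertical middle axis at the height of the parked tote's inner ledge, 50 mm above the table; axes as the tray. A nested tote's underside rests on this ledge, 33 mm below the rim, its centre then 87.5 mm above the tray's underside. Play across the tray about 3 mm each way.
- cone: Cone of blue thread, 54 mm wide, 100 mm tall, a bystander; origin at the centre of its underside.
- weight: Dark steel pattern weight with a small knob, 52 mm wide, 40 mm tall, a bystander; origin at the centre of its underside.
- spray: White bottle with a black cap, 60 mm wide, 170 mm tall, a bystander; origin at the centre of its underside.
- tape: Black tape dispenser, 150 x 55 mm, 86 mm tall, a bystander; origin at the centre of its underside.
- mug: White mug, 84 mm wide, 90 mm tall, a bystander; origin at the centre of its underside.
There are look-alikes about, which are no part of the job. Leave any purple look-alike of the part that bears tote_grip alone.

How it is judged:
On the way:
1. the tote is lifted clear of the table (height (world z) of tote_mid above 0.07 m), for 0.1 s.
At the end, for the whole second after the job is handed in: The tote is nested in the parked tote: its centre 83 to 90.5 mm above the tray's origin (87.5 when home), within 8 mm of the tray's middle line and 30 mm of its middle along it, level within 0.04 rad, in line with the tray within 0.08 rad, its wide feet towards the tray's +x end, let go and at rest (z of tote_mid in the frame of tray between 0.083 and 0.0905 m and y of tote_mid in the frame of tray between -0.008 and 0.008 m and x of tote_mid in the frame of tray between -0.03 and 0.03 m and angle between tote_mid's own z axis and vertical below 0.04 rad and angle between the x axis of tote_mid and the x axis of tray, either way round below 0.08 rad and x of tote_wide in the frame of tray above 0.03 m and linear speed of tote below 0.02 m/s); the robot touches nothing.
It fails at once if the tote is pressed, pushed or dropped against the parked tote or its tray with more than 25 N (contact force between tote and tray above 25 N).
It fails at once if the tote is let drop into the parked one (falls faster than 0.35 m/s over the tray) (horizontal distance between tote_mid and tray below 0.06 m and z of tote_mid in the frame of tray below 0.122 m and linear speed of tote above 0.35 m/s).
It fails at once if the robot pushes the parked tote or its tray with more than 25 N (contact force between the arm and tray above 25 N).
It fails at once if a bystander (cone, weight, bottle, tape dispenser or mug) is shifted by more than 30 mm (distance of any of cone, weight, spray, tape, mug from where it was at the start of the episode above 0.03 m).
It also fails if it takes over 51 s, if anything falls off the work surface, if the arm or the gripper's body presses on something with over 40 N, if the wrist force passes 120 N, or if a joint passes its speed limit or range.

## Robot

A 7-joint arm with a two-finger parallel gripper is mounted at the origin on the work surface. World frame = base frame: x ahead of the robot, y to its left, z up, the work surface at z = 0. Lengths are in m, angles in rad, forces in N, time in s.
With the tool pointing down it reaches from about 0.4 to 0.875 m from the base axis. Payload 19.3 kg.
Tool frame: the origin (TCP) lies midway between the tips of the shut fingers; the grasp point (between the pads) lies 19 mm behind it; z points along the fingers, y is the line along which they close (so a half turn about z gives the same grasp; the last joint's range is limited). The gripper opens to 85 mm and grips with 20 to 120 N. Pads are 22 mm wide; open, the fingers measure 114 mm over their backs; the gripper's body (76 mm by 85 mm) begins 54 mm behind the grasp point. The pads swing forward as they close: fully open they stand 13 mm farther back than shut.
Start: joints at [-1.333, 0.521, -0.036, 1.599, 0.021, 1.021, -0.113], TCP at [0.189, 0.596, 0.231] pointing down, gripper open.
Joint ranges: [-2.91, 2.91], [-0.3, 2.13], [-1.5, 1.42], [0.17, 2.43], [-1.26, 4.41], [0.16, 1.93], [-2.52, 2.52]. Speed limits (rad/s): [1.89, 1.89, 2.39, 2.39, 3.01, 3.01, 3.01].

## Interface

Orientations are given as [roll, pitch, yaw] about the fixed x, y, z axes, in that order (R = Rz(yaw) Ry(pitch) Rx(roll)).
In Python, from workcell import telemetry, grab_frame, calibration, bot, outline_of, landmark_of gives the robot as it stands. The module is installed in compiled form; this text tells all that it offers.
- The arm moves only by the shell command python3 -m inch 'ROWS' [FORCE]. ROWS is JSON, a list of rows, each a list of 7 numbers: the shift along the tool's x, y, z in m, then the turn, a rotation vector about the tool's x, y, z in rad, then the closure, from 0 (fully open) to 1 (shut). A call has 1 to 5 rows; each row shifts and turns the commanded pose from where the row before left it, along the tool's axes as they then stand; what a row does not reach is not made up. A row lasts 1/10 s, in which the tool goes at most 50 mm and 8.59 degrees, less where a joint would pass 70% of its speed; a pose out of reach is approached as far as the arm can. A call is refused whole if a number of a shift passes 0.05 or a number of a turn 0.15, either way. A call with a gripper value outside its range is refused whole. The fingers move at their own pace and stop on an object; FORCE is the grip in N (left out, the last holds). Time passes only in rows, so rows that do not move let the fingers close. It gives the time, the measured TCP pose, the force, the opening and the grip force at its end, in the units of the state.
- telemetry.observe(): the state, without advancing time (a new reading comes with each control period).
- grab_frame(name): name is "scene" or "top"; returns the picture (420x560x3 uint8, red, green, blue); there is no depth.
- calibration(name): a dict with "fovy" (degrees; the focal length in pixels is half the picture's height over the tangent of half this angle, whatever the lens; pixels are square), "cx", "cy" (the principal point, pixels), "pose" (4x4, takes a point from camera to world coordinates). Camera axes: x right, y down, z forward; pixel columns grow to the right and rows downward; lengths in m; the calibration is good to about 2 mm. A picture is of the moment at which its call begins. calibration takes no time and is no camera call.
- bot.job_done(): hands the job in; it is judged then, once.
Trained networks look in the newest picture that a camera, given by its name, has taken for a name from the list of things; names that differ only in an ending like _2 or _b are one class to them, and where a whole thing is asked for, a point or a joint stands for the part that bears it (a point fixed in the world has none). Each returns a list of dicts, best first, with "score" (0 to 1); they miss things now and then, are a little off and sometimes report something else, mostly with a low value. They report only what shows in the picture. A call takes as long as a camera call. They do not tell look-alikes from the thing itself.
- outline_of(label, camera): "region" (420x560 bool, what is visible of it) and "rect" ([left, top, right, bottom] in pixels, round what is visible of it).
- landmark_of(label, camera): "xy" ([column, row] in pixels: a listed point, or the origin of a listed thing).
The state is a dict: "clock": time; "qpos": joint angles; "qd": joint speeds; "joint_efforts": joint torques, N m; "position": TCP position; "tool_rot": TCP orientation; "force": force on the tool from outside, world axes, zero at the start; "moment": the same for the moment, N m; "grip_width": finger opening in m; "finger_force": force on a finger pad.
Only numpy, scipy, OpenCV 4.12 (cv2) and the standard library are available. Lean on these libraries where they do the work, as an engineer would, in place of code of your own. Each camera call takes 0.05 s, during which the arm holds its last target. There are 200 camera calls.

## Working session

There is one attempt and no reset: what is moved stays moved. The work goes in short steps, Python scripts to look and compute and a shell command to move; the robot and the scene stay as the last step left them, time stands still between calls to the robot, and variables do not carry over. Pictures are saved under pics/ and viewed, at most 10 in all, crops included, and the job is handed in when it is done.

```bash
mkdir -p pics
cat > h.py <<'E'
import numpy as np, cv2
from workcell import telemetry, grab_frame, calibration, bot, outline_of, landmark_of
def ray(c,px):
    k=calibration(c); f=210/np.tan(np.radians(k['fovy'])/2); P=np.array(k['pose'])
    d=P[:3,:3]@np.array([(px[0]-k['cx'])/f,(px[1]-k['cy'])/f,1]); return P[:3,3],d/np.linalg.norm(d)
def onz(c,px,z):
    o,d=ray(c,px); return o+d*(z-o[2])/d[2]
def proj(c,X):
    k=calibration(c); f=210/np.tan(np.radians(k['fovy'])/2); P=np.array(k['pose'])
    v=P[:3,:3].T@(np.array(X)-P[:3,3]); return f*v[:2]/v[2]+[k['cx'],k['cy']]
def tri(p1,p2):
    A=np.zeros((3,3));b=np.zeros(3);
    r=[ray('scene',p1),ray('top',p2)]
    for o,d in r:
        M=np.eye(3)-np.outer(d,d);A+=M;b+=M@o
    X=np.linalg.solve(A,b); return X,[np.linalg.norm((np.eye(3)-np.outer(d,d))@(X-o)) for o,d in r]
E
python3 - <<'E'
from h import *
ims=[grab_frame(c) for c in('scene','top')]
for c,i in zip(('scene','top'),ims): cv2.imwrite(f'pics/{c}0.png',cv2.cvtColor(i,4))
for c in('scene','top'):
    print(c,np.round(calibration(c)['pose'],3).tolist())
    for n in('tote_grip','tote_mid','tote_wide','tote_narrow','tray','tray_rim','tray_ledge','cone','weight','spray','tape','mug'):
        print(c,n,[(np.round(r['xy'],1).tolist(),round(r['score'],2)) for r in landmark_of(n,c)][:4])
print(telemetry.observe())
E
```

```text
scene [[-0.341, 0.623, -0.704, 1.292], [0.94, 0.22, -0.261, 0.283], [-0.007, -0.751, -0.66, 0.852], [0.0, 0.0, 0.0, 1.0]]
scene tote_grip [([238.9, 137.1], 0.92), ([362.6, 177.9], 0.8), ([361.6, 256.2], 0.61)]
scene tote_mid [([236.7, 156.1], 0.83), ([361.6, 194.4], 0.74)]
scene tote_wide [([229.0, 157.1], 0.83)]
scene tote_narrow [([354.6, 299.5], 0.96), ([368.4, 212.2], 0.83), ([244.8, 173.1], 0.66)]
scene tray [([196.7, 235.7], 0.77)]
scene tray_rim [([189.9, 212.0], 0.7)]
scene tray_ledge [([193.1, 220.5], 0.59), ([266.9, 281.7], 0.58)]
scene cone [([264.3, 283.5], 0.93)]
scene weight [([283.3, 236.5], 0.89)]
scene spray [([448.0, 312.7], 0.63)]
scene tape [([131.2, 209.0], 0.85)]
scene mug [([457.0, 268.9], 0.83)]
top [[-0.021, -0.992, 0.121, 0.277], [-1.0, 0.022, 0.004, -0.016], [-0.007, -0.12, -0.993, 1.491], [0.0, 0.0, 0.0, 1.0]]
top tote_grip [([201.2, 154.3], 0.95), ([367.1, 275.5], 0.8), ([219.0, 254.7], 0.7), ([422.7, 173.6], 0.33)]
top tote_mid [([200.4, 160.0], 0.82), ([361.6, 268.1], 0.75), ([221.4, 255.5], 0.58)]
top tote_wide [([242.2, 265.9], 0.77), ([206.9, 183.0],
[... 498 characters left out ...]
 array([-1.33318192,  0.52142297, -0.03630883,  1.59950184,  0.02119141,
        1.02113263, -0.11277152]), 'qd': array([-6.43068690e-05, -3.17989806e-04, -1.15018146e-04, -4.50805800e-04,
        4.31916137e-05, -6.69446331e-05, -1.39129522e-03]), 'joint_efforts': array([ 1.18777178e-03, -9.26814151e+01,  1.97818391e+00, -3.70279670e+01,
        1.80558243e-02,  1.29975750e-03, -5.53236816e-05]), 'position': array([0.1893711 , 0.59559681, 0.2312757 ]), 'tool_rot': array([-3.14151169e+00, -5.22583402e-06,  2.83376701e+00]), 'force': array([-0.65175219,  0.00193026, -0.39778542]), 'moment': array([-0.03116671, -0.00675023, -0.00817533]), 'finger_force': 0.0, 'grip_width': 0.08514773919612692}
```

View pics/scene0.png

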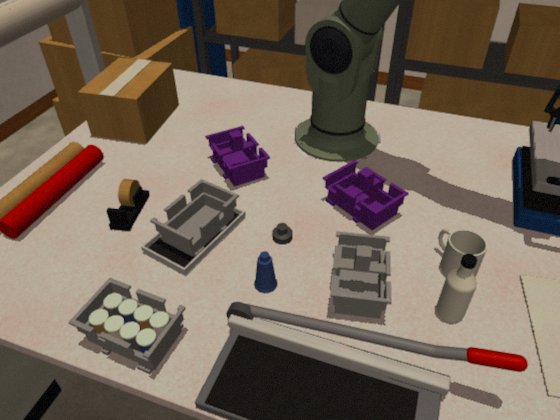

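View pics/top0.png

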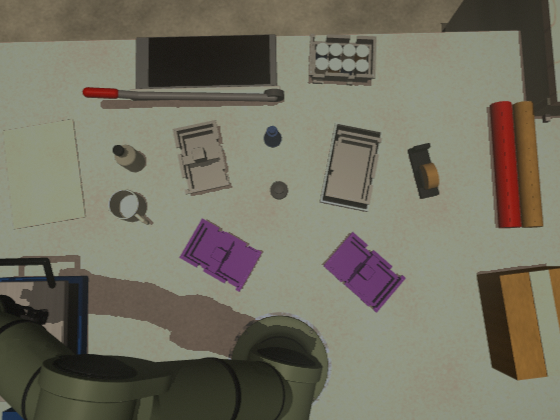

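Two views: candidates with a grip block are purple at scene (239,150)/top (366,270), purple at scene (364,192)/top (221,254), and grey at scene (361,256)/top (201,155). The grey tote full of spools at scene (130,325)/top (342,60) and the parked one at scene (197,220)/top (352,167) have no block. I choose the grey one at top (201,155). Next, a close crop to check it.

Run:
```python
from h import *
t=cv2.imread('pics/top0.png');s=cv2.imread('pics/scene0.png')
a=[cv2.resize(t[112:202,165:241],(380,450),interpolation=2),cv2.resize(t[115:215,310:390],(360,450),interpolation=2)]
b=cv2.hconcat(a); cv2.imwrite('pics/crop0.png',b)
a=[cv2.resize(s[225:325,320:400],(360,450),interpolation=2),cv2.resize(s[175:270,140:250],(440,380),interpolation=2)]
a[1]=cv2.copyMakeBorder(a[1],0,70,0,0,0); cv2.imwrite('pics/crop1.png',cv2.hconcat(a))
print('grip',tri((361.6,256.2),(201.2,154.3)))
print('narrow',tri((354.6,299.5),(200.1,149.1)), onz('top',(200.1,149.1),0),onz('top',(206.9,183),0))
print('mid',onz('top',(200.4,160),.0375))
print('tray',tri((196.7,235.7),(353.2,166.2)),'rim',tri((189.9,212),(353.7,162.7)),tri((193.1,220.5),(355.9,163)))
for n,p,q in(('cone',(264.3,283.5),(273.6,137.6)),('weight',(283.3,236.5),(280.6,188.9)),('spray',(448,312.7),(134.5,163.1)),('tape',(131.2,209),(422.2,170)),('mug',(457,268.9),(130.7,207.1))): print(n,tri(p,q))
for lab,c in(('tote_grip','top'),('tray','top'),('tray','scene'),('tote_grip','scene')):
  for r in outline_of(lab,c):
    cs,_=cv2.findContours(r['region'].astype('uint8'),0,2); m=max(cs,key=cv2.contourArea)
    print(lab,c,round(r['score'],2),np.round(r['rect']),cv2.minAreaRect(m), np.round(cv2.boxPoints(cv2.minAreaRect(m)),1).tolist())
```

```text
grip (array([0.58338841, 0.20388967, 0.10031828]), [np.float64(0.0025628561368068827), np.float64(0.002562856136806884)])
narrow (array([0.6222418 , 0.21503604, 0.00231204]), [np.float64(0.0049254507444847885), np.float64(0.004925450744484753)]) [0.62174725 0.22024601 0.        ] [0.5199794  0.20057684 0.        ]
mid [0.58112093 0.21352554 0.0375    ]
tray (array([ 0.55842962, -0.22444661, -0.00233373]), [np.float64(0.005600341103379612), np.float64(0.005600341103379558)]) rim (array([ 0.55686791, -0.22295105,  0.07755467]), [np.float64(0.0031940884148745036), np.float64(0.003194088414874504)]) (array([ 0.55799143, -0.22610114,  0.05006002]), [np.float64(0.004385325042628626), np.float64(0.004385325042628654)])
cone (array([0.65022433, 0.00348442, 0.00375506]), [np.float64(0.0010463049629999507), np.float64(0.0010463049629999197)])
weight (array([ 0.49519701, -0.00989517,  0.00646599]), [np.float64(0.005221426586999742), np.float64(0.005221426586999759)])
spray (array([ 0.58496198,  0.41223849, -0.00346559]), [np.float64(0.0024602976499887154), np.float64(0.002460297649988816)])
tap
[... 1542 characters left out ...]
38, 239.10000610351562], [208.0, 164.3000030517578], [253.5, 210.89999389648438], [176.89999389648438, 285.70001220703125]]
tote_grip scene 0.58 [322. 162. 409. 232.] ((360.8989562988281, 194.09535217285156), (82.2730712890625, 53.366310119628906), 32.61924362182617) [[311.8999938964844, 194.39999389648438], [340.6000061035156, 149.39999389648438], [409.8999938964844, 193.8000030517578], [381.20001220703125, 238.6999969482422]]
tote_grip scene 0.57 [208. 125. 268. 185.] ((239.227783203125, 155.5200653076172), (57.00815200805664, 55.72346115112305), 74.47589111328125) [[204.8000030517578, 135.5], [258.3999938964844, 120.5999984741211], [273.70001220703125, 175.5], [220.0, 190.39999389648438]]
```

View pics/crop0.png

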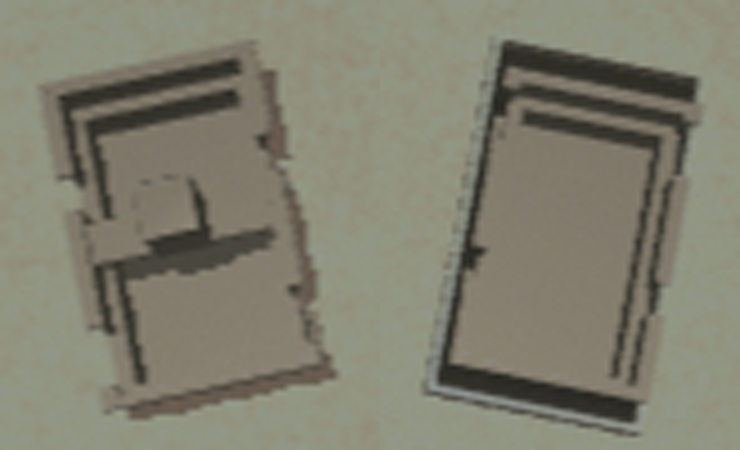

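View pics/crop1.png

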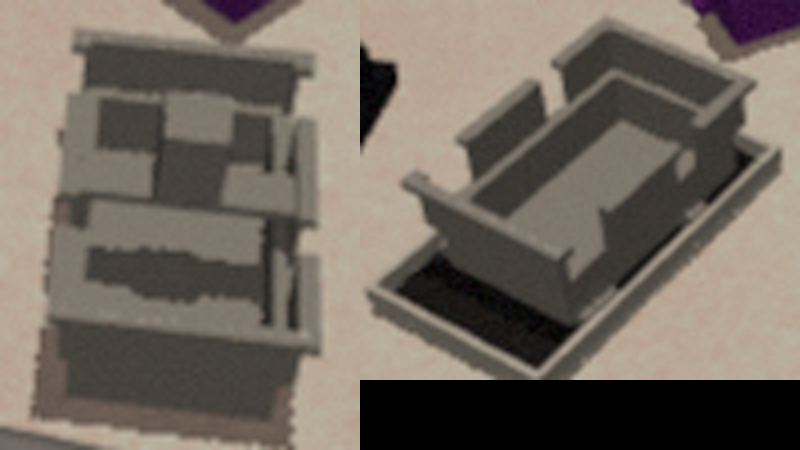

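The crops confirm it: the grey loose tote's long end pieces point away from the robot, so its wide feet face the base (heading about 190°). The parked tote in the tray has its short end pieces (wide notches) at the far end, so tray +x is at about −11°. Next I'll refine both poses by fitting silhouettes.

```bash
cat > fit.py <<'E'
from h import *
from scipy.optimize import minimize
def box(cx,cy,lx,ly,z0,z1): return np.array([[cx+a*lx/2,cy+b*ly/2,z] for a in(-1,1) for b in(-1,1) for z in(z0,z1)])
S=4
def sil(c,boxes,p):
    m=np.zeros((420*S,560*S),np.uint8); co,si=np.cos(p[2]),np.sin(p[2])
    for b in boxes:
        w=np.c_[p[0]+co*b[:,0]-si*b[:,1],p[1]+si*b[:,0]+co*b[:,1],b[:,2]]
        q=np.array([proj(c,v) for v in w])*S+S/2
        cv2.fillConvexPoly(m,cv2.convexHull(np.round(q).astype(np.int32)),1)
    return cv2.resize(m.astype(np.float32),(560,420),interpolation=3)
def fit(model,masks,p0,steps):
    f=lambda p:sum(np.abs(sil(c,model(p),p)-m).sum()/m.sum() for c,m in masks)
    sx=np.vstack([p0]+[np.array(p0)+np.eye(len(p0))[i]*steps[i] for i in range(len(p0))])
    for k in range(2):
        r=minimize(f,sx[0] if k==0 else r.x,method='Nelder-Mead',options=dict(initial_simplex=sx if k==0 else None,xatol=1e-4,fatol=1e-4,maxiter=250))
    return r.x,r.fun
def tray(p): return [box(0,0,.24,.14,0,.022),box(p[3],0,.19,.124,.077,.083),box(p[3],0,.166,.098,.008,.083)]
def tote(p): return [box(0,0,.19,.124,.069,.075),box(0,0,.166,.098,0,.075),box(.065,0,.03,.12,0,.01),box(-.03,0,.016,.12,0,.01),box(0,0,.032,.032,.07,.118)]
E
python3 - <<'E'
from fit import *
grab_frame('top');grab_frame('scene')
T=[(c,outline_of('tray',c)[0]['region'].astype(np.float32)) for c in('top','scene')]
for ms in(T,T[:1],T[1:]): print('tray',*fit(tray,ms,[.557,-.224,-.19,0],[.01,.01,.05,.01]))
L=[]
for c,(x,y) in(('top',(201,156)),('scene',(361,262))):
  for l in('tote_grip','tote_mid'):
    r=[q['region'] for q in outline_of(l,c)]; r=[q for q in r if q[y-8:y+8,x-8:x+8].mean()>.3 and q.sum()>1500]
    if r: L.append((c,r[0].astype(np.float32))); print(c,l); break
for ms in(L,L[:1]): print('tote',*fit(tote,ms,[.583,.208,np.radians(190.9)],[.01,.01,.05]))
tz=[onz('top',p,.022) for p in((381.1,132.3),(336,123.9),(320.7,201.7),(367.8,211.1))]; print(np.round(tz,4),np.mean(tz,0))
print('blocktop',onz('top',(198,153.4),.118))
E
```

```text
Traceback (most recent call last):
  File "fit.py", line 16, in fit
    r=minimize(f,sx[0] if k==0 else r.x,method='Nelder-Mead',options=dict(initial_simplex=sx if k==0 else None,xatol=1e-4,fatol=1e-4,maxiter=250))
  File "fit.py", line 13, in <lambda>
    f=lambda p:sum(np.abs(sil(c,model(p),p)-m).sum()/m.sum() for c,m in masks)
               ~~~^^^^^^^^^^^^^^^^^^^^^^^^^^^^^^^^^^^^^^^^^^^^^^^^^^^^^^^^^^^^
  File "fit.py", line 13, in <genexpr>
    f=lambda p:sum(np.abs(sil(c,model(p),p)-m).sum()/m.sum() for c,m in masks)
                          ~~~^^^^^^^^^^^^^^
  File "fit.py", line 9, in sil
    q=np.array([proj(c,v) for v in w])*S+S/2
                ~~~~^^^^^
  File "h.py", line 9, in proj
    k=calibration(c); f=210/np.tan(np.radians(k['fovy'])/2); P=np.array(k['pose'])
ValueError: time passes only in moves, steps and waits
```

```bash
python3 -m inch '[[0,0,0,0,0,-0.1,0]]' 60; python3 -c "
from h import *
s=telemetry.observe();print(s['qpos'],s['tool_rot'],s['clock'])"
```

```text
clock: 1.8
position: [0.1893, 0.5956, 0.2313]
tool_rot: [-3.142, 0.0, 2.934]
force: [-0.3, -0.5, -0.5]
grip_width: 0.0853
finger_force: 0.0
[-1.3172579   0.52163711 -0.06022371  1.5985546   0.03530897  1.02250923
 -0.02458035] [-3.14154618e+00  1.36070827e-04  2.93411473e+00] 1.8
```

```bash
sed -i '2a from functools import lru_cache\ncalibration=lru_cache(None)(calibration)' h.py
cat > m.py <<'E'
from fit import *
grab_frame('top');grab_frame('scene')
T=[(c,outline_of('tray',c)[0]['region'].astype(np.float32)) for c in('top','scene')]
L=[]
for c,(x,y) in(('top',(201,156)),('scene',(361,262))):
  for l in('tote_grip','tote_mid'):
    r=[q['region'] for q in outline_of(l,c)]; r=[q for q in r if q[y-8:y+8,x-8:x+8].mean()>.3 and q.sum()>1500]
    if r: L.append((c,r[0].astype(np.float32))); print(c,l); break
for ms in(T,T[:1],T[1:]): print('tray',*fit(tray,ms,[.557,-.224,-.19,0],[.01,.01,.05,.01]))
for ms in(L,L[:1]): print('tote',*fit(tote,ms,[.583,.208,np.radians(190.9)],[.01,.01,.05]))
tz=[onz('top',p,.022) for p in((381.1,132.3),(336,123.9),(320.7,201.7),(367.8,211.1))]; print(np.round(tz,4),np.mean(tz,0))
print('blocktop',onz('top',(198,153.4),.118))
E
python3 m.py
```

```text
top tote_grip
scene tote_mid
tray [ 0.55700457 -0.21965009 -0.21880493 -0.01527608] 0.09934893995523453
tray [ 0.55850172 -0.2192871  -0.22163063  0.00560592] 0.01899120584130287
tray [ 0.55540055 -0.22156043 -0.20784489 -0.01505579] 0.0667380765080452
tote [0.58338234 0.20981152 3.33619395] 0.10097634792327881
tote [0.5844822  0.20992916 3.33407704] 0.046012528240680695
[[ 0.6546 -0.3112  0.022 ]
 [ 0.6828 -0.1808  0.022 ]
 [ 0.4548 -0.1291  0.022 ]
 [ 0.4248 -0.2629  0.022 ]] [ 0.5542614  -0.22100288  0.022     ]
blocktop [0.5826669  0.20728933 0.118     ]
```

```bash
python3 -m inch '[[0,0,0,0,0,-0.14,0],[0,0,0,0,0,-0.14,0],[0,0,0,0,0,-0.121,0],[0,0,0,0,0,0,0]]'
cat > d.py <<'E'
import sys
from h import *
# target x y z [yaw] -> tool-axis shift
s=telemetry.observe(); p=s['position']; R=__import__('scipy.spatial.transform',fromlist=['Rotation']).Rotation.from_euler('xyz',s['tool_rot'])
t=np.array([float(v) for v in sys.argv[1:4]])
print('tool shift',np.round(R.inv().apply(t-p),4),'yawleft(tool z)',round(s['tool_rot'][2]-float(sys.argv[4]),4) if len(sys.argv)>4 else '', 'q',np.round(s['qpos'],2),'clock',s['clock'])
E
python3 d.py .583 .2085 .231 3.335
```

```text
clock: 2.55
position: [0.1895, 0.5956, 0.2313]
tool_rot: [3.141, -0.0, -2.947]
force: [-0.1, -0.2, -0.5]
grip_width: 0.0854
finger_force: 0.0
tool shift [-3.114e-01 -4.558e-01  2.000e-04] yawleft(tool z) -6.2823 q [-1.25  0.52 -0.16  1.59  0.09  1.03  0.33] clock 2.55
```

```bash
python3 -m inch '[[-0.024,-0.035,0,0,0,0,0],[-0.024,-0.035,0,0,0,0,0],[-0.024,-0.035,0,0,0,0,0],[-0.024,-0.035,0,0,0,0,0],[-0.024,-0.035,0,0,0,0,0]]' && python3 -m inch '[[-0.024,-0.035,0,0,0,0,0],[-0.024,-0.035,0,0,0,0,0],[-0.024,-0.035,0,0,0,0,0],[-0.024,-0.035,0,0,0,0,0],[0,0,0,0,0,0,0]]'; python3 d.py .583 .2085 .231 -2.948
```

```text
clock: 3.05
position: [0.3418, 0.4456, 0.2315]
tool_rot: [3.141, 0.0, -2.954]
force: [0.8, -0.3, 0.7]
grip_width: 0.0854
finger_force: 0.0
clock: 3.55
position: [0.4658, 0.3231, 0.2313]
tool_rot: [-3.14, 0.001, -2.961]
force: [-0.5, 0.0, -0.0]
grip_width: 0.0856
finger_force: 0.0
tool shift [-0.0946 -0.1338  0.0007] yawleft(tool z) -0.0127 q [-0.65  0.43 -0.08  1.75  0.04  0.96  1.  ] clock 3.55
```

```bash
python3 -m inch '[[-0.024,-0.034,0,0,0,-0.013,0],[-0.024,-0.034,0,0,0,0,0],[-0.024,-0.034,0,0,0,0,0],[-0.023,-0.032,0,0,0,0,0],[0,0,0.04,0,0,0,0]]' && python3 -m inch '[[0,0,0.02,0,0,0,0],[0,0,0,0,0,0,0]]';  python3 d.py .583 .2085 .080 -2.948
python3 - <<'E'
from h import *
for c in('top','scene'):
    i=grab_frame(c);x,y=(201,156) if c=='top' else (361,235)
    cv2.imwrite(f'pics/a_{c}.png',cv2.resize(cv2.cvtColor(i[y-60:y+60,x-50:x+50],4),(400,480),interpolation=2))
cv2.imwrite('pics/a.png',cv2.hconcat([cv2.imread('pics/a_top.png'),cv2.imread('pics/a_scene.png')]))
E
```

```text
clock: 4.05
position: [0.5876, 0.2121, 0.1947]
tool_rot: [-3.141, 0.009, -2.946]
force: [-0.7, -0.3, -0.4]
grip_width: 0.0858
finger_force: 0.0
clock: 4.25
position: [0.5804, 0.2155, 0.1687]
tool_rot: [-3.141, -0.004, -2.939]
force: [-0.2, -0.5, 1.1]
grip_width: 0.0857
finger_force: 0.0
tool shift [-0.0015 -0.0073  0.0887] yawleft(tool z) 0.0089 q [-0.42  0.58 -0.05  1.67  0.04  0.89  1.29] clock 4.25
```

View pics/a.png

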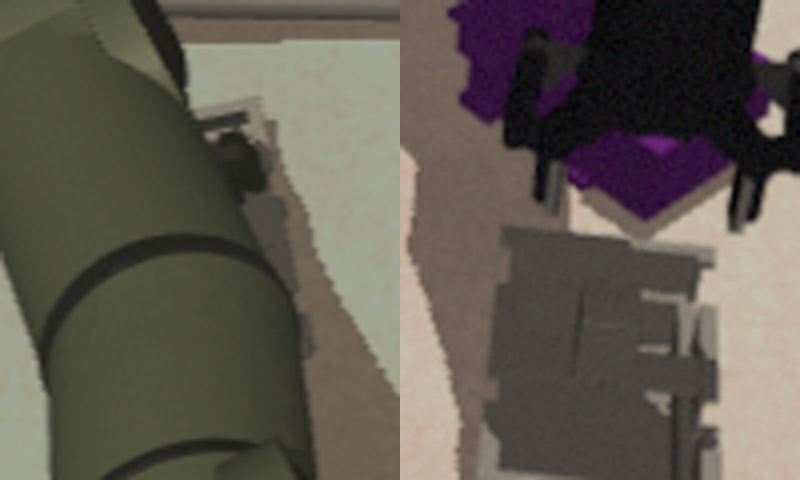

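Run:
```python
from h import *
for X in((.5804,.2155,.1687),(.5804,.2155,.1),(.583,.2085,.118),(.583,.2085,.1)): 
    p=proj('scene',X); print(p,(p-[311,175])*4+[400,0])
# finger tips predicted, tool y=(sin yaw,-cos yaw)
y=np.array([np.sin(-2.939),-np.cos(-2.939),0])
for s in(-1,1):
    p=proj('scene',np.array([.5804,.2155,.182])+s*.048*y); print(s,(p-[311,175])*4+[400,0])
```

```text
[369.76052879 233.88867466] [635.04211515 235.55469865]
[365.9914899  256.64560504] [619.96595961 326.58242014]
[363.43833603 250.91878323] [609.75334411 303.67513293]
[362.52482646 256.68194596] [606.09930583 326.72778384]
-1 [543.43473962 207.97746111]
1 [733.89953119 226.00380981]
```

The view fits: fingertips at crop (545,205) and (738,228) match the prediction (543,208) and (734,226). The block at about (614,304) is under them once I shift 7 mm. Going down.

```bash
python3 -m inch '[[-0.002,-0.007,0.03,0,0,0.009,0],[0,0,0.03,0,0,0,0],[0,0,0.02,0,0,0,0],[0,0,0.009,0,0,0,0],[0,0,0,0,0,0,0]]' 60; python3 d.py .583 .2085 .080 -2.948
```

```text
clock: 4.85
position: [0.5854, 0.2098, 0.0827]
tool_rot: [-3.142, 0.0, -2.945]
force: [-0.7, 0.6, 0.0]
grip_width: 0.0853
finger_force: 0.0
tool shift [ 0.0026 -0.0008  0.0027] yawleft(tool z) 0.0032 q [-0.41  0.7  -0.05  1.72  0.05  0.73  1.29] clock 4.85
```

```bash
python3 -m inch '[[0,0,0.002,0,0,0,0],[0,0,0,0,0,0,0.3],[0,0,0,0,0,0,0.6],[0,0,0,0,0,0,1],[0,0,0,0,0,0,1]]' 60 && python3 -m inch '[[0,0,0,0,0,0,1],[0,0,0,0,0,0,1],[0,0,0,0,0,0,1],[0,0,0,0,0,0,1]]'
```

```text
clock: 5.35
position: [0.5854, 0.2093, 0.0807]
tool_rot: [-3.142, 0.0, -2.945]
force: [-0.9, -0.2, 3.9]
grip_width: 0.0312
finger_force: 64.3
clock: 5.75
position: [0.5855, 0.2093, 0.0807]
tool_rot: [3.142, 0.0, -2.945]
force: [-1.2, -1.2, 6.2]
grip_width: 0.0311
finger_force: 64.3
```

```bash
python3 -m inch '[[0,0,-0.02,0,0,0,1],[0,0,-0.03,0,0,0,1],[0,0,-0.04,0,0,0,1],[0,0,-0.04,0,0,0,1],[0,0,-0.03,0,0,0,1]]' 90 && python3 -m inch '[[0,0,-0.02,0,0,0,1],[0,0,0,0,0,0,1],[0,0,0,0,0,0,1],[0,0,0,0,0,0,1]]'; python3 -c "
from h import *
print(telemetry.observe())"
python3 - <<'E'
from h import *
for c in('scene',):
    i=grab_frame(c); cv2.imwrite('pics/b.png',cv2.resize(cv2.cvtColor(i[140:340,260:480],4),(660,600),interpolation=2))
E
```

```text
clock: 6.25
position: [0.5853, 0.2094, 0.2424]
tool_rot: [3.141, 0.001, -2.944]
force: [0.8, 0.8, -5.4]
grip_width: 0.0313
finger_force: 90.5
clock: 6.65
position: [0.5845, 0.2091, 0.2585]
tool_rot: [-3.141, -0.003, -2.944]
force: [0.1, -0.5, -5.6]
grip_width: 0.0311
finger_force: 90.9
{'clock': 6.65, 'qpos': array([-0.4075987 ,  0.49040205, -0.04611677,  1.57758405,  0.0246153 ,
        1.07686417,  1.30808389]), 'qd': array([-0.00083893,  0.00406153,  0.00054992, -0.001762  ,  0.0006449 ,
        0.00436071, -0.00122245]), 'joint_efforts': array([ 3.98533372e-02, -9.55439115e+01,  1.75067279e+00, -4.05501151e+01,
        2.17077025e-02,  5.62364672e-03, -8.30901226e-04]), 'position': array([0.58453425, 0.20910596, 0.25846151]), 'tool_rot': array([-3.14096496e+00, -2.61469188e-03, -2.94428913e+00]), 'force': array([ 0.1097205 , -0.46323574, -5.58989325]), 'moment': array([ 0.01767249, -0.00871319,  0.04497558]), 'finger_force': 90.87666392326355, 'grip_width': 0.03113791184750319}
```

View pics/b.png

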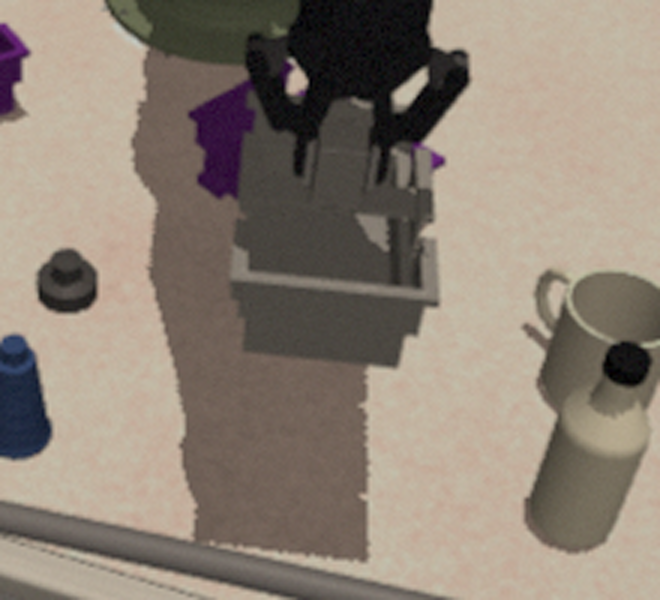

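The tote hangs level from the block (660×600 crop: gripper at (340,150), tote rim at (335,285)), with cone, weight, mug and bottle untouched. Turning it half round in place.

```bash
A='x'; python3 -m inch '[[0,0,0,0,0,0.14,1],[0,0,0,0,0,0.14,1],[0,0,0,0,0,0.14,1],[0,0,0,0,0,0.14,1],[0,0,0,0,0,0.14,1]]' && python3 -m inch '[[0,0,0,0,0,0.14,1],[0,0,0,0,0,0.14,1],[0,0,0,0,0,0.14,1],[0,0,0,0,0,0.14,1],[0,0,0,0,0,0.14,1]]' && python3 -m inch '[[0,0,0,0,0,0.14,1],[0,0,0,0,0,0.14,1],[0,0,0,0,0,0.14,1],[0,0,0,0,0,0.14,1],[0,0,0,0,0,0.14,1]]' && python3 -m inch '[[0,0,0,0,0,0.14,1],[0,0,0,0,0,0.14,1],[0,0,0,0,0,0.14,1],[0,0,0,0,0,0.14,1],[0,0,0,0,0,0.14,1]]' && python3 -m inch '[[0,0,0,0,0,0.14,1],[0,0,0,0,0,0.14,1],[0,0,0,0,0,0.14,1],[0,0,0,0,0,0.14,1],[0,0,0,0,0,0,1]]'; python3 d.py .555 -.2205 .25 -.217
```

```text
clock: 7.2
position: [0.5849, 0.2093, 0.259]
tool_rot: [-3.14, -0.001, 2.633]
force: [0.4, 0.4, -5.3]
grip_width: 0.0311
finger_force: 90.4
clock: 7.7
position: [0.5849, 0.2092, 0.2591]
tool_rot: [-3.14, 0.0, 1.933]
force: [0.6, 0.4, -5.4]
grip_width: 0.0309
finger_force: 90.4
clock: 8.2
position: [0.5849, 0.2093, 0.2591]
tool_rot: [-3.141, 0.001, 1.233]
force: [0.3, 0.6, -5.7]
grip_width: 0.0307
finger_force: 90.4
clock: 8.7
position: [0.5848, 0.2093, 0.2591]
tool_rot: [3.141, 0.002, 0.533]
force: [0.6, -0.0, -5.0]
grip_width: 0.0312
finger_force: 90.4
clock: 9.2
position: [0.5849, 0.2095, 0.2591]
tool_rot: [3.14, 0.001, -0.024]
force: [-0.1, 0.3, -5.0]
grip_width: 0.0312
finger_force: 90.4
tool shift [-0.0197  0.4306  0.0099] yawleft(tool z) 0.1934 q [-0.93  0.61  0.79  1.61 -0.47  1.12 -1.63] clock 9.2
```

```bash
python3 -m inch '[[-0.002,0.043,0,0,0,0.1,1],[-0.006,0.043,0,0,0,0.093,1],[-0.01,0.042,0,0,0,0,1],[-0.01,0.042,0,0,0,0,1],[-0.01,0.042,0,0,0,0,1]]'; python3 d.py .555 -.2205 .25 -.217
python3 - <<'E'
from h import *
T=np.array([.557,-.2205]);u=np.array([np.cos(-.217),np.sin(-.217)]);v=np.array([-u[1],u[0]])
for n,p in(('far',(358.9,133.4)),('near',(346.2,200.5)),('narrow',(351.4,176.8))):
    w=onz('top',p,.083)[:2]-T; print(n,w@u,w@v)
# scene: near-left and right corners of rim, crop1 right pane scale 4, origin 140,175
for n,p in(('rim corner +x,+y',(570,262)),('+x -y?',(410,178)),('-x +y',(752,82)),('-x -y',(610,22))):
    w=onz('scene',(140+(p[0]-360)/4,175+p[1]/4),.083)[:2]-T; print(n,w@u,w@v)
E
```

```text
clock: 9.7
position: [0.5139, 0.0063, 0.2598]
tool_rot: [3.141, 0.0, -0.209]
force: [0.4, -1.4, -4.1]
grip_width: 0.0311
finger_force: 91.1
tool shift [0.0872 0.2134 0.0099] yawleft(tool z) 0.008 q [-0.78  0.44  0.9   1.89 -0.41  1.01 -1.49] clock 9.7
far 0.08187572850886313 0.0012291132745497076
near -0.11081945289180946 0.002135384604656453
narrow -0.043068020296194894 -0.00011700094464061987
rim corner +x,+y 0.07791818198983647 0.06845925352521458
+x -y? 0.07442649537226116 -0.059654237382836706
-x +y -0.10708386673469172 0.06187950713759045
-x -y -0.10744059222764236 -0.05456824387827873
```

Rim edges and notches in both views agree: the parked tote sits about 14 mm to the tray's −x. I'll set down about 10 mm to its +x side and slide back.

```bash
python3 -m inch '[[0.017,0.042,0,0,0,0.008,1],[0.017,0.042,0,0,0,0,1],[0.017,0.042,0,0,0,0,1],[0.017,0.042,0,0,0,0,1],[0.013,0.034,0,0,0,0,1]]' && python3 -m inch '[[0,0,0.01,0,0,0,1],[0,0,0,0,0,0,1],[0,0,0,0,0,0,1]]'; python3 d.py .5523 -.2184 .18 -.217
```

```text
clock: 10.2
position: [0.5497, -0.2097, 0.2598]
tool_rot: [3.141, 0.0, -0.218]
force: [0.8, 0.6, -4.6]
grip_width: 0.0312
finger_force: 91.2
clock: 10.5
position: [0.5498, -0.2062, 0.2499]
tool_rot: [-3.141, 0.001, -0.219]
force: [0.5, 1.4, -4.0]
grip_width: 0.0312
finger_force: 91.7
tool shift [0.0051 0.0114 0.0699] yawleft(tool z) -0.0022 q [-0.29  0.57  0.83  1.71 -0.47  1.07 -1.1 ] clock 10.5
```

```bash
python3 -m inch '[[0.005,0.011,0.01,0,0,0,1],[0,0,0.025,0,0,0,1],[0,0,0.02,0,0,0,1],[0,0,0.01,0,0,0,1],[0,0,0.002,0,0,0,1]]' && python3 -m inch '[[0,0,0,0,0,0,1],[0,0,0,0,0,0,1]]'; python3 d.py .5523 -.2184 .165 -.217
python3 - <<'E'
from h import *
a=grab_frame('scene');b=grab_frame('top')
a=cv2.resize(a[150:280,130:260],(500,500),interpolation=2);b=cv2.resize(b[110:220,315:395],(300,500)[:1]+(413,),interpolation=2)
b=cv2.copyMakeBorder(b,0,87,0,0,0)
cv2.imwrite('pics/c.png',cv2.cvtColor(cv2.hconcat([a,b]),4))
E
```

```text
clock: 11.0
position: [0.5524, -0.2179, 0.1828]
tool_rot: [-3.141, 0.001, -0.22]
force: [0.1, 0.1, -3.9]
grip_width: 0.0314
finger_force: 91.7
clock: 11.2
position: [0.5528, -0.2189, 0.1843]
tool_rot: [3.141, -0.001, -0.222]
force: [-0.7, -0.6, -3.7]
grip_width: 0.0312
finger_force: 91.7
tool shift [-0.0007 -0.0004  0.0193] yawleft(tool z) -0.0046 q [-0.22  0.66  0.76  1.76 -0.54  0.95 -1.03] clock 11.2
```

View pics/c.png

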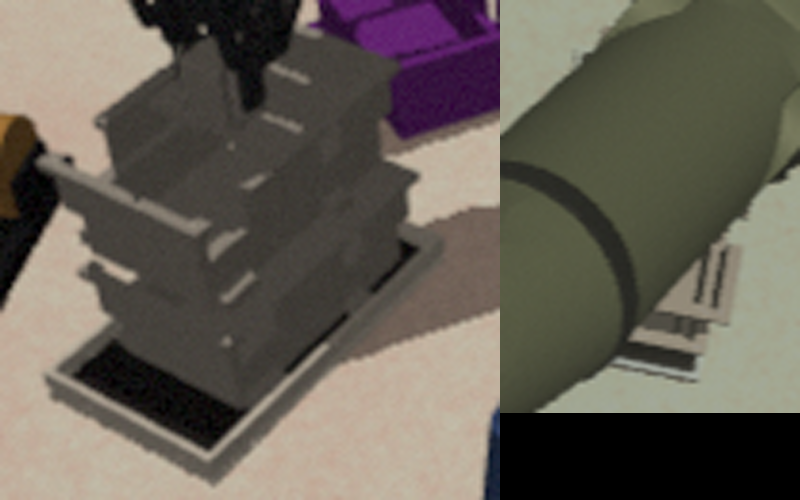

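The tote hangs over the parked one, facing alike (wide end pieces at the near-left, +x end), lined up across, with its rim corner at crop (215,250) above and forward of the parked rim. Lowering until it touches.

```bash
python3 -m inch '[[0,0,0.008,0,0,-0.004,1],[0,0,0.006,0,0,0,1],[0,0,0.001,0,0,0,1],[0,0,0,0,0,0,1],[0,0,0,0,0,0,1]]' && python3 -m inch '[[0,0,0.001,0,0,0,1],[0,0,0.001,0,0,0,1],[0,0,0,0,0,0,1]]' && python3 -m inch '[[0,0,0.001,0,0,0,1],[0,0,0.001,0,0,0,1],[0,0,0,0,0,0,1]]'
```

```text
clock: 11.8
position: [0.5524, -0.2191, 0.1684]
tool_rot: [3.141, -0.0, -0.218]
force: [0.1, -0.6, -5.0]
grip_width: 0.031
finger_force: 91.9
clock: 12.1
position: [0.5523, -0.2189, 0.1662]
tool_rot: [-3.142, 0.0, -0.218]
force: [0.3, 0.2, -4.8]
grip_width: 0.0312
finger_force: 91.9
clock: 12.4
position: [0.5524, -0.2189, 0.1642]
tool_rot: [3.142, 0.0, -0.218]
force: [-0.2, 0.4, -5.4]
grip_width: 0.0308
finger_force: 91.9
```

```bash
python3 -m inch '[[0,0,0.0005,0,0,0,1],[0,0,0.0005,0,0,0,1],[0,0,0,0,0,0,1]]' && python3 -m inch '[[0,0,0.0005,0,0,0,1],[0,0,0.0005,0,0,0,1],[0,0,0,0,0,0,1]]'
```

```text
clock: 12.7
position: [0.5524, -0.219, 0.1634]
tool_rot: [3.142, -0.0, -0.218]
force: [-0.5, 0.5, -2.1]
grip_width: 0.031
finger_force: 92.3
clock: 13.0
position: [0.5524, -0.219, 0.1624]
tool_rot: [3.142, -0.0, -0.218]
force: [-1.1, 0.9, 1.0]
grip_width: 0.0311
finger_force: 92.8
```

Contact at TCP z ≈ 0.164, the height of the rim. Sliding toward −x with about 6 N.

```bash
for i in 1; do python3 -m inch '[[-0.001,0,0,0,0,0,1],[-0.001,0,0,0,0,0,1]]'; python3 -m inch '[[-0.001,0,0,0,0,0,1],[-0.001,0,0,0,0,0,1]]';python3 -m inch '[[-0.001,0,0,0,0,0,1],[-0.001,0,0,0,0,0,1]]'; done
```

```text
clock: 13.2
position: [0.551, -0.2187, 0.1626]
tool_rot: [3.141, -0.002, -0.218]
force: [2.9, -0.4, 0.2]
grip_width: 0.031
finger_force: 92.6
clock: 13.4
position: [0.5487, -0.2182, 0.1625]
tool_rot: [3.141, -0.001, -0.218]
force: [2.9, -0.9, 0.1]
grip_width: 0.0309
finger_force: 92.6
clock: 13.6
position: [0.5466, -0.2177, 0.1624]
tool_rot: [3.141, -0.0, -0.218]
force: [2.5, -0.9, 0.9]
grip_width: 0.0307
finger_force: 92.6
```

```bash
python3 -m inch '[[-0.001,0,0,0,0,0,1],[-0.001,0,0,0,0,0,1]]'; python3 -m inch '[[-0.001,0,0,0,0,0,1]]';python3 -m inch '[[-0.001,0,0,0,0,0,1]]';python3 -m inch '[[-0.001,0,0,0,0,0,1]]'
```

```text
clock: 13.8
position: [0.5439, -0.2168, 0.1619]
tool_rot: [-3.141, 0.001, -0.218]
force: [0.2, 0.4, -4.2]
grip_width: 0.0309
finger_force: 91.9
clock: 13.9
position: [0.5428, -0.2166, 0.1618]
tool_rot: [-3.141, 0.002, -0.218]
force: [0.4, -0.1, -5.1]
grip_width: 0.0312
finger_force: 91.9
clock: 14.0
position: [0.5421, -0.2165, 0.1619]
tool_rot: [-3.141, 0.001, -0.218]
force: [1.0, -0.0, -5.4]
grip_width: 0.0311
finger_force: 91.9
clock: 14.1
position: [0.5416, -0.2164, 0.1622]
tool_rot: [-3.142, 0.0, -0.218]
force: [3.0, -0.4, -5.8]
grip_width: 0.0311
finger_force: 91.8
```

The feet dropped in at x ≈ 0.544: the upward force vanished. They touch the notch end at 0.5415. Centring and lowering in small steps.

```bash
python3 -m inch '[[0.001,0,0,0,0,0,1],[0.001,0,0.001,0,0,0,1],[0,0,0.001,0,0,0,1],[0,0,0,0,0,0,1]]';  python3 -m inch '[[0,0,0.001,0,0,0,1],[0,0,0.001,0,0,0,1],[0,0,0,0,0,0,1]]'; python3 -m inch '[[0,0,0.001,0,0,0,1],[0,0,0.001,0,0,0,1],[0,0,0,0,0,0,1]]'
```

```text
clock: 14.5
position: [0.5435, -0.2169, 0.1601]
tool_rot: [-3.142, 0.0, -0.218]
force: [-1.0, -0.3, -4.6]
grip_width: 0.0306
finger_force: 91.7
clock: 14.8
position: [0.5435, -0.2169, 0.1582]
tool_rot: [-3.142, 0.0, -0.218]
force: [-0.2, -1.1, -4.5]
grip_width: 0.0309
finger_force: 91.7
clock: 15.1
position: [0.5435, -0.2169, 0.1562]
tool_rot: [3.142, 0.0, -0.218]
force: [0.1, 0.7, -4.9]
grip_width: 0.0312
finger_force: 91.7
```

```bash
python3 -m inch '[[0,0,0.002,0,0,0,1],[0,0,0.002,0,0,0,1],[0,0,0.002,0,0,0,1]]';  python3 -m inch '[[0,0,0.002,0,0,0,1],[0,0,0.002,0,0,0,1],[0,0,0.002,0,0,0,1]]'; python3 -m inch '[[0,0,0.002,0,0,0,1],[0,0,0.002,0,0,0,1],[0,0,0.002,0,0,0,1]]'
```

```text
clock: 15.4
position: [0.5436, -0.217, 0.1501]
tool_rot: [-3.142, 0.0, -0.218]
force: [1.0, 0.3, -4.6]
grip_width: 0.0309
finger_force: 91.7
clock: 15.7
position: [0.5436, -0.217, 0.1441]
tool_rot: [3.142, 0.0, -0.218]
force: [0.3, -0.7, -5.8]
grip_width: 0.0311
finger_force: 91.7
clock: 16.0
position: [0.5436, -0.217, 0.1382]
tool_rot: [3.142, -0.0, -0.218]
force: [0.5, -0.9, -6.3]
grip_width: 0.031
finger_force: 91.7
```

```bash
python3 -m inch '[[0,0,0.002,0,0,0,1],[0,0,0.002,0,0,0,1],[0,0,0,0,0,0,1]]';  python3 -m inch '[[0,0,0.001,0,0,0,1],[0,0,0.001,0,0,0,1],[0,0,0.001,0,0,0,1],[0,0,0,0,0,0,1]]';python3 -m inch '[[0,0,0.0005,0,0,0,1],[0,0,0.0005,0,0,0,1],[0,0,0,0,0,0,1]]'
```

```text
clock: 16.3
position: [0.5435, -0.2169, 0.1341]
tool_rot: [3.142, 0.0, -0.218]
force: [-0.1, -0.3, -4.9]
grip_width: 0.0307
finger_force: 91.7
clock: 16.7
position: [0.5436, -0.217, 0.1312]
tool_rot: [3.142, 0.0, -0.218]
force: [-0.3, 0.4, -4.4]
grip_width: 0.0312
finger_force: 91.7
clock: 17.0
position: [0.5436, -0.217, 0.1304]
tool_rot: [3.142, -0.0, -0.218]
force: [-0.6, 0.2, -1.7]
grip_width: 0.0309
finger_force: 92.4
```

Home: it touches the ledge at TCP z ≈ 0.131, 33 mm below the rim. Putting the weight on it, easing the grip and opening.

```bash
python3 -m inch '[[0,0,0.0005,0,0,0,1],[0,0,0,0,0,0,1],[0,0,0,0,0,0,1]]' 20; python3 -m inch '[[0,0,0,0,0,0,0.5],[0,0,0,0,0,0,0.3],[0,0,0,0,0,0,0.1],[0,0,0,0,0,0,0],[0,0,0,0,0,0,0]]';python3 -m inch '[[0,0,0,0,0,0,0],[0,0,-0.02,0,0,0,0],[0,0,-0.03,0,0,0,0],[0,0,-0.04,0,0,0,0],[0,0,-0.04,0,0,0,0]]'; python3 -m inch '[[-0.04,0,0,0,0,0,0],[-0.04,0,0,0,0,0,0],[-0.04,0.02,0,0,0,0,0],[0,0.03,0,0,0,0,0],[0,0,0,0,0,0,0]]'
python3 - <<'E'
from fit import *
a=grab_frame('scene');b=grab_frame('top')
T=np.array([.557,-.2205]);yaw=-.217
for n,z in(('tote_grip',.150),('tote_mid',.0875)):
  for c in('scene','top'):
    for r in landmark_of(n,c):
      w=onz(c,r['xy'],z)[:2]-T
      if np.linalg.norm(w)<.08: print(n,c,np.round(r['xy'],1),round(r['score'],2),'tray xy',np.round([w@[np.cos(yaw),np.sin(yaw)],w@[-np.sin(yaw),np.cos(yaw)]],4))
a=cv2.resize(a[150:280,130:260],(500,500),interpolation=2);b=cv2.copyMakeBorder(cv2.resize(b[110:220,315:395],(300,413),interpolation=2),0,87,0,0,0)
cv2.imwrite('pics/d.png',cv2.cvtColor(cv2.hconcat([a,b]),4))
E
```

```text
clock: 17.3
position: [0.5436, -0.217, 0.1299]
tool_rot: [3.142, -0.0, -0.218]
force: [-1.9, 0.9, 0.4]
grip_width: 0.031
finger_force: 92.6
clock: 17.8
position: [0.5436, -0.217, 0.1298]
tool_rot: [3.142, -0.0, -0.218]
force: [0.4, 0.5, 0.2]
grip_width: 0.0854
finger_force: 0.0
clock: 18.3
position: [0.5432, -0.217, 0.2611]
tool_rot: [3.141, 0.001, -0.219]
force: [1.2, 1.0, 0.7]
grip_width: 0.0855
finger_force: 0.0
clock: 18.8
position: [0.4142, -0.2422, 0.2605]
tool_rot: [-3.141, -0.002, -0.221]
force: [-0.6, 0.2, -0.2]
grip_width: 0.0855
finger_force: 0.0
tote_grip scene [192.9 188. ] 0.95 tray xy [-0.0106  0.0059]
tote_grip top [357.1 158.2] 0.65 tray xy [-0.0042  0.0006]
tote_mid scene [193.5 205.5] 0.95 tray xy [-0.0136 -0.0053]
tote_mid scene [206.6 209.6] 0.56 tray xy [-0.0188  0.0319]
tote_mid top [350.1 168.3] 0.55 tray xy [-0.0212  0.0081]
```

View pics/d.png

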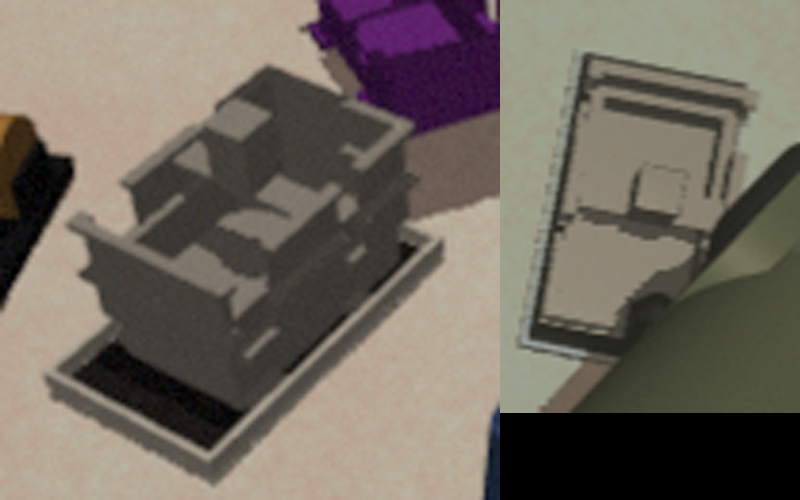

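The tote is nested level and low in the parked one: its block is at crop (240,120) and its rim sits about 42 mm above the parked rim, as expected. It faces the same way, and the gripper is open and clear.

```bash
python3 -c "
from h import *
print(bot.job_done())"
```

```text
the job is handed in; nothing more can be done
None
```

The loose tote is turned half a turn, lowered fully into the parked tote, let go with the arm clear, and the job is handed in; I was not shown a verdict. It touched the ledge 33 mm below the rim, and the steady push readings during the slide and lowering were about 6 N.

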